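# Third hand for the bracket repair

## Robot

A 7-joint arm with a two-finger parallel gripper is mounted at the origin on the work surface. World frame = base frame: x ahead of the robot, y to its left, z up, the work surface at z = 0. Lengths are in m, angles in degrees, forces in N, time in s.
With the tool pointing down it reaches from about 0.35 to 0.9 m from the base axis. Payload 8.1 kg.
Tool frame: the origin (TCP) lies midway between the tips of the shut fingers; the grasp point (between the pads) lies 19 mm behind it; z points along the fingers, y is the line along which they close (so a half turn about z gives the same grasp; the last joint's range is limited). The gripper opens to 92 mm and grips with 3 to 60 N. Pads are 19 mm wide; open, the fingers measure 130 mm over their backs; the gripper's body (75 mm by 190 mm) begins 47 mm behind the grasp point.
Start: joints at [-80.879, 24.895, 1.432, 90.138, -0.665, 64.973, -4.303], TCP at [0.162, 0.604, 0.227] pointing down, gripper open.
Joint ranges: [-149.89, 149.89], [-25.12, 119.58], [-72.63, 75.52], [4.76, 147.25], [-75.54, 255.54], [6.69, 114.76], [-157.13, 157.13]. Speed limits (degrees/s): [127.2, 127.2, 172.46, 172.46, 180, 180, 180].

## Interface

Orientations are given as a 3x3 rotation matrix whose columns are the frame's x, y, z axes.
In Python, from plant import observe, cams, sign_off, masks_of gives the robot as it stands. The module is installed in compiled form; this text tells all that it offers.
- The arm moves only by the tool drive_tool, never from a script. Its argument "commands" is a list of rows, each an object with "travel": the shift along the world's x, y, z normalised to -1 to 1, where 1 is 0.3 m, a list of three; "rot": the turn, a rotation vector about the world's x, y, z normalised to -1 to 1, where 1 is 0.5 rad, a list of three. In form: [{"travel": [tx, ty, tz], "rot": [wx, wy, wz]}, ...]. A call has 1 to 5 rows; each row shifts and turns the commanded pose from where the row before left it; what a row does not reach is not made up. A row lasts 1/8 s, in which the tool goes at most 62.5 mm and 10.7 degrees, less where a joint would pass 70% of its speed; a pose out of reach is approached as far as the arm can. A call with a number of a shift or a turn outside -1 to 1 is refused whole. A call with a gripper value outside its range is refused whole. "jaw" is the closure, from 0 (fully open) to 1 (shut), set as the call begins (left out, the last holds). The fingers move at their own pace and stop on an object; the grip force is fixed at half the most. Time passes only in rows, so rows that do not move let the fingers close. It gives the time, the measured TCP pose, the force, the opening and the grip force at its end, in the units of the state.
- observe(): the state, without advancing time (a new reading comes with each control period).
- cams.capture(name): name is "scene" or "top" or "wrist"; returns a dict with "color" (480x640x3 uint8, red, green, blue), "depth" (480x640 float32, m along the optical axis (not along the pixel's ray), 0 where there is no reading), "fx", "fy", "cx", "cy" (pixels), "rvec" (rotation vector, rad) and "tvec" (3), from world to camera coordinates, as OpenCV has them. Camera axes: x right, y down, z forward; pixel columns grow to the right and rows downward; lengths in m; the calibration is good to about 2 mm. The wrist camera is an equidistant fisheye: a pixel r from the principal point sees the ray r / f radians off the axis. A picture is of the moment at which its call begins.
- sign_off(): hands the job in; it is judged then, once.
Trained networks look in a picture, given as the dict that the camera call returned (one of the last four; its "shot" number tells which), for a name from the list of things; names that differ only in an ending like _2 or _b are one class to them, and where a whole thing is asked for, a point or a joint stands for the part that bears it (a point fixed in the world has none). Each returns a list of dicts, best first, with "p" (0 to 1); they miss things now and then, are a little off and sometimes report something else, mostly with a low value. They report only what shows in the picture. A call takes as long as a camera call. They do not tell look-alikes from the thing itself.
- masks_of(label, picture): "region" (480x640 bool, what is visible of it) and "uv" ([column, row] in pixels, amid what is visible of it).
The state is a dict: "t": time; "qpos": joint angles; "qd": joint speeds; "joint_efforts": joint torques, N m; "ee_pos": TCP position; "ee_rot": TCP orientation; "contact_force": force on the tool from outside, world axes, zero at the start; "wrist_torque": the same for the moment, N m; "opening": finger opening in m; "finger_force": force on a finger pad.
Only numpy, scipy, OpenCV 4.12 (cv2) and the standard library are available. Lean on these libraries where they do the work, as an engineer would, in place of code of your own. Each camera call takes 0.05 s, during which the arm holds its last target. There are 200 camera calls.

## Task

Set the pale new paw piece on the cut-away seat of the dark old shelf bracket, flat down, with its sawn heel towards the upright head and its sides centred over the bracket, and press it squarely up against the head with a steady push of about 12 newtons, as a third hand while I drive the screws through the head from behind. Be gentle with both pieces and leave the other things on the bench where they lie. Keep that push up for at least three seconds, do not let go, and finish while still holding the piece there.

Things in the scene. Friction and masses are not known exactly. Their poses are not given: they have to be found in the camera images.
- bracket: Old dark oak shelf bracket lying on its wall face, fixed to the bench, 66 mm wide (y). Origin: on the bench top straight below the middle of the new piece's place. x points along it to the upright head (the way to press), z up. Its cut flat seat, 50 mm above the bench, runs from x = -70 to +55 mm. Past that, to x = -145 mm, an old scroll, at most 47 mm high. Nothing stands beside the seat.
- bracket_head: Head (shelf end) of the bracket, rigidly part of it, same origin and axes: an upright dark oak plate. Its flat inner face stands at x = +55 mm, 90 mm wide, up to 116 mm above the bench; its back moulding, 102 mm wide, 122 mm high, ends at x = +97 mm. Rigid: the push rises fast once the heel meets it, some 5 N or more per mm of tool travel.
- seat (a point): Middle of the place for the new piece on the bracket's flat seat, 50 mm above the bench, axes as bracket. When the piece is home, its origin lies here and its x points the same way.
- shoulder_foot (a point): Middle of the line where the seat meets the head's inner face: bracket x = +55 mm, y = 0, 50 mm above the bench. The heel's lower edge belongs here.
- new_piece: Loose new piece of pale wood roughed out as a paw, 0.22 to 0.36 kg, flat on the bench. Origin: centre of its underside; x to the flat sawn heel, y across, z up. Block part 60 mm wide, 46 mm high, from x = -45 to the heel at +55 mm, with flat upright sides to grip across y near x = 0. Four round toes run along the top (to 54 mm high) and down the other end, to x = -61 mm.
- heel (a point): Middle of the lower edge of the piece's sawn heel: piece x = +55 mm, y = 0, at the underside.
- gouge_a: Bystander: carving gouge, wooden handle and steel blade, 240 mm long, lying flat; origin at the ferrule.
- mallet: Bystander: round wooden carver's mallet standing on its head, 96 mm across and 255 mm high; origin at the centre of its foot.
- tape_roll: Bystander: roll of yellow tape lying flat, 100 mm across, 25 mm high; origin at the centre of its underside.
- screw_tin: Bystander: open steel tin of brass screws, 95 x 70 x 26 mm; origin at the centre of its underside.
- offcut: Bystander: plain pale wooden offcut, 85 x 45 x 28 mm; origin at the centre of its underside. It is not the new piece: no toes.
- drill_driver: Bystander: red and black cordless drill-driver lying on its side, about 220 x 220 mm, 70 mm high; origin under its middle.
- bar_clamp: Bystander: steel bar clamp lying flat, about 320 mm long; origin under the middle of its bar.
Things that resemble listed ones, but are neither listed nor needed, are in the scene too. Leave any green or orange look-alike of the new_piece alone.

How it is judged (in metres and radians):
On the way:
1. the new piece is home on the seat, heel square against the head, and is pressed against the head by the fingers with 6 to 20 N for 2.5 s without a break (x of new_piece in the frame of seat between -0.006 and 0.004 m and y of new_piece in the frame of seat between -0.006 and 0.006 m and z of new_piece in the frame of seat between -0.002 and 0.002 m and distance between heel and shoulder_foot below 0.01 m and angle between the x axis of new_piece and the x axis of bracket, either way round below 0.06 rad and angle between new_piece's own z axis and vertical below 0.05 rad and contact force between new_piece and bracket_head between 6 and 20 N and contact force between the fingers and new_piece above 2 N and linear speed of new_piece below 0.01 m/s), for 2.5 s.
At the end, for the whole second after the job is handed in: Still held: piece within 6 mm sideways, 6 short to 4 past and 2 mm in height of the seat's middle, heel edge within 10 mm of the shoulder's foot, turned under 0.06 and tilted under 0.05 rad, pushing on the head with 6 to 20 N, fingers on it (over 2 N), at rest (all of step 1); the arm keeps its last pose, push and grip.
It fails at once if the piece is dropped on the bracket or rammed against it (impact over 200 N) (contact force between new_piece and bracket above 200 N).
It fails at once if the robot strikes or presses on the bracket itself with more than 25 N (contact force between any of the arm, the fingers and bracket above 25 N).
It fails at once if another thing on the bench is moved more than 25 mm (distance of any of gouge_a, mallet, tape_roll, screw_tin, offcut, drill_driver, bar_clamp from where it was at the start of the episode above 0.025 m).
It also fails if it takes over 48 s, if anything falls off the work surface, if the arm or the gripper's body presses on something with over 40 N, if the wrist force passes 120 N, or if a joint passes its speed limit or range.

## Working session

There is one attempt and no reset: what is moved stays moved. The work goes in short steps, Python scripts to look and compute and a tool call to move; the robot and the scene stay as the last step left them, time stands still between calls to the robot, and variables do not carry over. Pictures are saved under pics/ and viewed, at most 10 in all, crops included, and the job is handed in when it is done.

Besides the shell and the picture viewer there is one more tool, called after ">>>" as name(argument=value, ...), one argument or row to a line, values as JSON. drive_tool: Moves the arm, as the interface text tells. Scaled input: -1 to 1 covers 0.3 m each way for a shift and 0.5 rad each way for a turn. Its arguments: {"type":"object","properties":{"commands":{"type":"array","items":{"type":"object","properties":{"travel":{"type":"array","items":{"type":"number","minimum":-1,"maximum":1}},"rot":{"type":"array","items":{"type":"number","minimum":-1,"maximum":1}}}}},"jaw":{"type":"number"}},"required":["commands"]}

```bash
mkdir -p pics
cat > h.py <<'E'
import numpy as np, cv2
from plant import observe, cams, sign_off, masks_of
def cloud(c):
    R=cv2.Rodrigues(np.array(c["rvec"],float))[0]; t=np.array(c["tvec"],float).ravel()
    d=c["depth"]; v,u=np.mgrid[0:480,0:640]
    P=np.stack([(u-c["cx"])/c["fx"]*d,(v-c["cy"])/c["fy"]*d,d],-1)
    W=(P-t)@R; W[d<=0]=np.nan
    return W
def save(c,n): cv2.imwrite("pics/"+n,cv2.cvtColor(c["color"],cv2.COLOR_RGB2BGR))
E
python3 - <<'E'
from h import *
s=observe(); print({k:np.round(v,3).tolist() for k,v in s.items()})
a=cams.capture("top"); b=cams.capture("scene")
save(a,"top1.png"); save(b,"scene1.png")
for c,n in((a,"top"),(b,"scene")):
    W=cloud(c)
    for l in ["new_piece","bracket","bracket_head","offcut","mallet","drill_driver","screw_tin","bar_clamp","gouge_a","tape_roll"]:
        for m in masks_of(l,c)[:3]:
            p=W[m["region"]]; p=p[np.isfinite(p[:,0])]
            print(n,l,round(m["p"],2),np.round(m["uv"]),len(p),np.round(np.median(p,0),3) if len(p) else 0, np.round(np.percentile(p,98,0),3) if len(p) else 0)
E
```

```text
{'t': 0.0, 'qpos': [-80.878, 24.936, 1.432, 90.19, -0.663, 64.974, -4.304], 'qd': [0.09, 0.043, -0.087, -0.105, -0.023, -0.101, -0.025], 'joint_efforts': [-0.0, -66.785, 0.985, -31.446, -0.061, 0.043, 0.0], 'ee_pos': [0.162, 0.603, 0.226], 'ee_rot': [[-0.966, 0.259, -0.0], [0.259, 0.966, -0.002], [-0.0, -0.002, -1.0]], 'contact_force': [0.617, -0.477, 0.074], 'wrist_torque': [0.013, 0.028, -0.018], 'finger_force': 0.0, 'opening': 0.092}
top new_piece 0.86 [324. 226.] 833 [ 0.578 -0.018  0.049] [0.633 0.022 0.057]
top new_piece 0.81 [344. 298.] 849 [ 0.385 -0.054  0.049] [ 0.419 -0.     0.058]
top new_piece 0.79 [372. 168.] 838 [ 0.749 -0.152  0.049] [ 0.801 -0.109  0.057]
top bracket 0.57 [246. 244.] 2193 [0.526 0.206 0.05 ] [0.646 0.286 0.124]
top bracket_head 0.81 [262. 270.] 668 [0.457 0.163 0.116] [0.494 0.209 0.125]
top offcut 0.76 [227. 333.] 490 [0.28  0.264 0.028] [0.322 0.287 0.033]
top offcut 0.69 [261. 269.] 632 [0.457 0.162 0.116] [0.493 0.206 0.126]
top offcut 0.66 [158. 263.] 1757 [0.469 0.466 0.018] [0.64  0.53  0.027]
top mallet 0.86 [430. 176.] 1127 [ 0.715 -0.291  0
[... 1079 characters left out ...]
_head 0.25 [414. 245.] 4492 [0.521 0.198 0.049] [0.644 0.289 0.121]
scene offcut 0.96 [430. 203.] 433 [0.305 0.265 0.027] [0.326 0.288 0.031]
scene mallet 0.56 [161. 280.] 3528 [ 0.749 -0.292  0.099] [ 0.774 -0.259  0.25 ]
scene drill_driver 0.89 [472. 318.] 6552 [0.74  0.3   0.054] [0.856 0.423 0.071]
scene screw_tin 0.88 [219. 200.] 751 [ 0.32  -0.306  0.012] [ 0.374 -0.267  0.028]
scene bar_clamp 0.95 [534. 256.] 1953 [0.487 0.471 0.018] [0.644 0.527 0.024]
scene bar_clamp 0.47 [430. 202.] 468 [0.302 0.265 0.026] [0.326 0.289 0.031]
scene gouge_a 0.69 [112. 268.] 681 [ 0.629 -0.47   0.016] [ 0.68  -0.349  0.026]
scene tape_roll 0.93 [320. 342.] 1391 [0.789 0.001 0.022] [0.827 0.047 0.027]
```

View pics/top1.png

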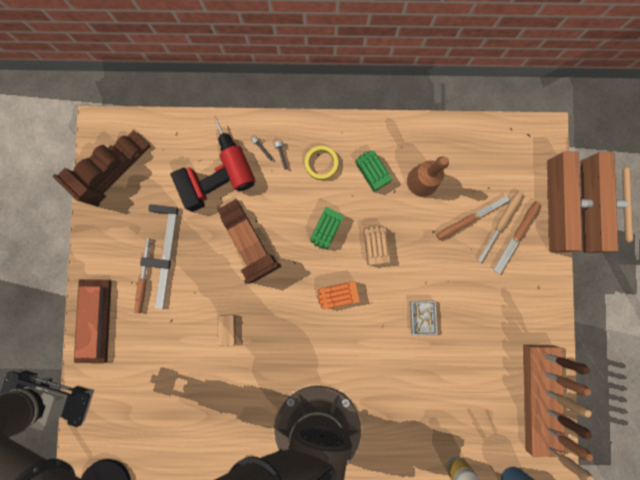

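View pics/scene1.png

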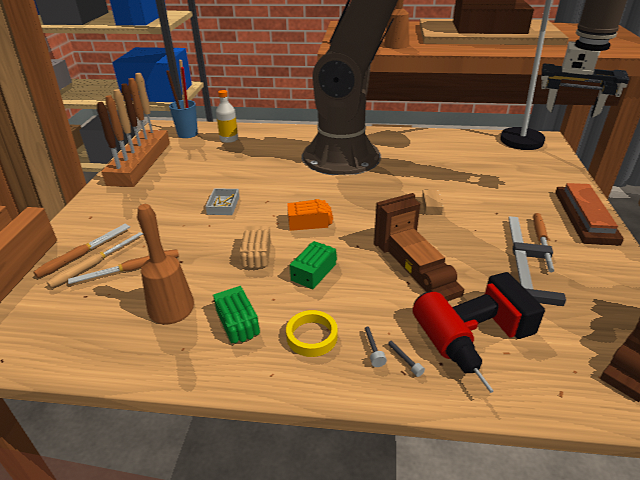

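Top view: the pale piece is at (376,246). It could be mistaken for the green pieces at (326,228) and (374,170), the orange one at (339,295), or the plain offcut at (228,330). The bracket is at (248,243) with its head at (262,270), and the dark scrolled object at (103,167) is not it. I choose the pale, toed one and check it in a close crop.

Run:
```python
from h import *
a=cams.capture("top"); b=cams.capture("scene")
A=cloud(a);B=cloud(b)
def box(W,lo,hi):
    with np.errstate(invalid='ignore'): k=((W>lo)&(W<hi)).all(-1)
    return W[k]
for n,W in(("top",A),("scene",B)):
    p=box(W,[.47,-.23,.036],[.65,-.075,.07]); 
    print(n,"piece",len(p),cv2.minAreaRect(p[:,:2].astype(np.float32)*1000), p.min(0).round(3),p.max(0).round(3))
    p=box(W,[.40,.08,.10],[.56,.26,.14]); print(" head",len(p),cv2.minAreaRect(p[:,:2].astype(np.float32)*1000),np.percentile(p[:,2],[5,50,95]).round(4))
    p=box(W,[.42,.1,.046],[.66,.30,.054]); print(" seat",len(p),cv2.minAreaRect(p[:,:2].astype(np.float32)*1000),np.median(p[:,2]))
# metric height-map close-up from crops
i1=cv2.resize(b["color"][215:285,215:295],(400,350),interpolation=cv2.INTER_CUBIC)
i2=cv2.resize(a["color"][211:281,336:416],(400,350),interpolation=cv2.INTER_CUBIC)
cv2.imwrite("pics/crop.png",np.hstack([i1,i2])[:,:,::-1])
```

```text
top piece 782 ((532.3552856445312, -163.47715759277344), (110.320068359375, 60.55698013305664), 7.464646339416504) [ 0.474 -0.2    0.036] [ 0.588 -0.128  0.062]
 head 542 ((457.9281921386719, 166.01844787597656), (41.986663818359375, 101.96650695800781), 30.326282501220703) [0.1122 0.1174 0.1243]
 seat 910 ((530.8770141601562, 203.721435546875), (205.0706329345703, 85.42414093017578), 30.637205123901367) 0.04994650117174189
scene piece 810 ((533.862548828125, -163.56283569335938), (117.36871337890625, 60.62533187866211), 7.421973705291748) [ 0.477 -0.201  0.036] [ 0.593 -0.128  0.057]
 head 716 ((460.4943542480469, 166.0987091064453), (46.45068359375, 102.97924041748047), 29.401893615722656) [0.1021 0.1158 0.1224]
 seat 1244 ((526.7425537109375, 210.6881561279297), (210.94400024414062, 90.89125061035156), 36.541969299316406) 0.050164574432626986
```

View pics/crop.png

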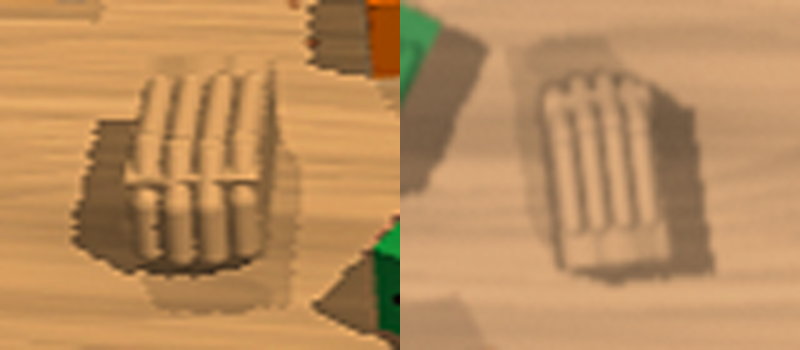

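The crop confirms the pale piece: four toes, with the toe end facing away from the robot (right panel, about (600,90)). The flat heel end faces the robot (about (615,265)), so piece x points towards world -x with a yaw of about 187.5°. I'm moving above it now.

>>> drive_tool(
  commands=[
    {"travel": [0.082, -0.17, 0], "rot": [0, 0, 0.052]},
    {"travel": [0.082, -0.17, 0], "rot": [0, 0, 0.052]},
    {"travel": [0.082, -0.17, 0], "rot": [0, 0, 0.052]},
    {"travel": [0.082, -0.17, 0], "rot": [0, 0, 0.052]},
    {"travel": [0.082, -0.17, 0], "rot": [0, 0, 0.052]},
  ],
  jaw=0,
)

```text
t: 1.82
ee_pos: [0.2855, 0.3471, 0.227]
ee_rot: [[-0.991, 0.131, 0.0], [0.131, 0.991, 0.001], [-0.0, 0.001, -1.0]]
contact_force: [1.1, 0.7, 0.4]
opening: 0.0918
finger_force: 0.0
```

>>> drive_tool(
  commands=[
    {"travel": [0.082, -0.17, 0], "rot": [0, 0, 0.052]},
    {"travel": [0.082, -0.17, 0], "rot": [0, 0, 0.052]},
    {"travel": [0.082, -0.17, 0], "rot": [0, 0, 0.052]},
    {"travel": [0.082, -0.17, 0], "rot": [0, 0, 0.052]},
    {"travel": [0.082, -0.17, 0], "rot": [0, 0, 0.052]},
  ],
)

```text
t: 2.45
ee_pos: [0.4085, 0.0921, 0.2272]
ee_rot: [[-1.0, 0.001, 0.001], [0.001, 1.0, 0.001], [-0.001, 0.001, -1.0]]
contact_force: [0.5, 0.2, -0.2]
opening: 0.0915
finger_force: 0.0
```

>>> drive_tool(
  commands=[
    {"travel": [0.082, -0.17, 0], "rot": [0, 0, 0.052]},
    {"travel": [0.082, -0.17, 0], "rot": [0, 0, 0.052]},
    {"travel": [0.082, -0.17, 0], "rot": [0, 0, 0.052]},
    {"travel": [0.082, -0.17, 0], "rot": [0, 0, 0.052]},
    {"travel": [0.06, -0.15, 0], "rot": [0, 0, 0.052]},
  ],
)

```text
t: 3.08
ee_pos: [0.5251, -0.1573, 0.2269]
ee_rot: [[-0.992, -0.128, 0.001], [-0.128, 0.992, -0.0], [-0.001, -0.0, -1.0]]
contact_force: [0.1, -0.1, 0.5]
opening: 0.0917
finger_force: 0.0
```

```bash
cat >> h.py <<'E'
def fcloud(c):
    R=cv2.Rodrigues(np.array(c["rvec"],float))[0]; t=np.array(c["tvec"],float).ravel()
    d=c["depth"]; v,u=np.mgrid[0:480,0:640]
    x=(u-c["cx"])/c["fx"]; y=(v-c["cy"])/c["fy"]; th=np.hypot(x,y)+1e-9; k=np.tan(np.minimum(th,1.3))/th
    W=(np.stack([x*k*d,y*k*d,d],-1)-t)@R; W[(d<=0)|(th>1.2)]=np.nan
    return W
def box(W,lo,hi):
    with np.errstate(invalid='ignore'): return W[((W>lo)&(W<hi)).all(-1)]
def loc(p,o,yaw):
    c,s=np.cos(yaw),np.sin(yaw); q=p-np.array([*o,0]); return np.stack([q[:,0]*c+q[:,1]*s,-q[:,0]*s+q[:,1]*c,q[:,2]],-1)
E
python3 - <<'E'
from h import *
w=cams.capture("wrist"); save(w,"w1.png"); a=cams.capture("top"); b=cams.capture("scene")
Ww,A,B=fcloud(w),cloud(a),cloud(b)
p=box(Ww,[.45,-.23,.02],[.62,-.09,.07]); print("wrist piece",len(p),cv2.minAreaRect(p[:,:2].astype(np.float32)*1000))
for lo in (.005,.02,.036):
  L=loc(box(Ww,[.44,-.24,lo],[.64,-.08,.07]),(.5315,-.1636),np.radians(187.46)); print(lo,len(L),np.percentile(L,[.5,2,98,99.5],axis=0).round(4).tolist())
o,yaw=(.5235,.2044),np.radians(210.3)
for n,W in(("wrist",Ww),("top",A),("scene",B)):
    L=loc(W.reshape(-1,3),o,yaw); L=L[np.isfinite(L[:,0])]
    s=box(L,[-.06,-.06,.045],[.045,.06,.055]); print(n,"seat",len(s), len(s) and np.percentile(s,[1,50,99],axis=0).round(4).tolist())
    if len(s)>50:
        for e in (1,-1):
            q=[(x+.0075,np.percentile(e*s[(abs(s[:,0]-x-.0075)<.0075),1],97)*e) for x in np.arange(-.06,.04,.015) if (abs(s[:,0]-x-.0075)<.0075).sum()>15]
            if len(q)>2: print("  edge",e,np.polyfit(*np.array(q).T,1).round(4), )
    f=box(L,[.045,-.038,.06],[.065,.038,.108])
    if len(f)>30:
        c=np.polyfit(f[:,1],f[:,0],1); print("  face",len(f),c.round(4),np.std(f[:,0]-np.polyval(c,f[:,1])).round(4))
    h=box(L,[.03,-.08,.108],[.12,.08,.13]); 
    if len(h)>30: print("  headtop",np.percentile(h,[1,50,99],axis=0).round(4).tolist(),cv2.minAreaRect(h[:,:2].astype(np.float32)*1000))
E
```

```text
wrist piece 6966 ((533.5903930664062, -162.48008728027344), (111.60174560546875, 60.22749328613281), 7.541232585906982)
0.005 7016 [[-0.0546, -0.0307, 0.0148], [-0.051, -0.0296, 0.0372], [0.0529, 0.0278, 0.0547], [0.0531, 0.0289, 0.0555]]
0.02 6966 [[-0.0547, -0.0307, 0.0263], [-0.051, -0.0297, 0.0382], [0.0528, 0.0278, 0.0547], [0.0531, 0.0289, 0.0555]]
0.036 6889 [[-0.0548, -0.0307, 0.0378], [-0.051, -0.0297, 0.0395], [0.052, 0.0278, 0.0547], [0.0531, 0.0289, 0.0556]]
wrist seat 2004 [[-0.0587, -0.0331, 0.0458], [-0.0148, 0.0063, 0.0501], [0.0376, 0.0323, 0.0519]]
  edge 1 [0.0993 0.0308]
  edge -1 [ 0.5392 -0.0152]
  headtop [[0.0547, 0.0047, 0.1083], [0.079, 0.031, 0.1159], [0.0958, 0.0508, 0.1224]] ((74.80929565429688, 23.84873390197754), (42.79275894165039, 55.33340835571289), 0.2118661254644394)
top seat 778 [[-0.0591, -0.0327, 0.0456], [-0.0072, -0.0008, 0.0504], [0.0439, 0.0318, 0.0547]]
  edge 1 [0.0072 0.0302]
  edge -1 [-0.0059 -0.0311]
  headtop [[0.0554, -0.0468, 0.1108], [0.0769, 0.0008, 0.1174], [0.0965, 0.0483, 0.1274]] ((75.74150085449219, -0.319122314453125), (41.89414596557617, 102.19359588623047), 0.2838001251220703)
scene seat 879 [[-0.0589, -0.0324, 0.0461], [-0.0104, 0.0026, 0.0502], [0.0431, 0.0333, 0.0532]]
  edge 1 [0.0056 0.0325]
  edge -1 [-0.0054 -0.0307]
  face 467 [-0.0044  0.0543] 0.0016
  headtop [[0.0524, -0.0465, 0.1084], [0.074, 0.0039, 0.1163], [0.0944, 0.05, 0.1235]] ((74.12109375, 1.4276924133300781), (101.70392608642578, 44.98383331298828), 89.80663299560547)
```

View pics/w1.png

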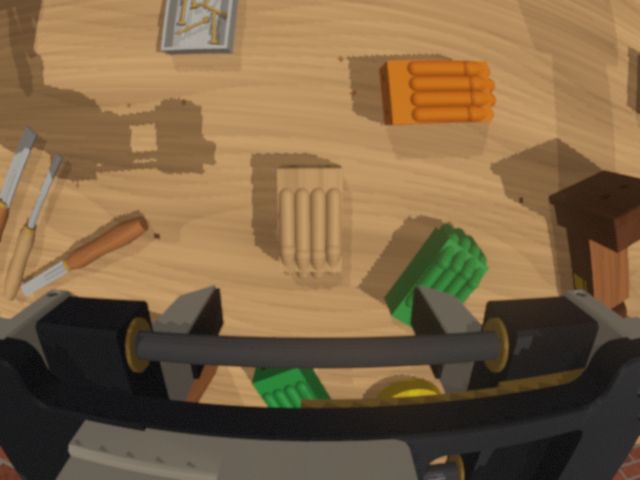

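Wrist view: pale piece at (310,220), heel edge at the top (310,170), orange at (440,92), green at (440,275). The estimates from all cameras agree within 2 mm. Next I check where the wrist camera body sits.

Run:
```python
from h import *
w=cams.capture("wrist"); s=observe()
R=cv2.Rodrigues(np.array(w["rvec"],float))[0]; C=-R.T@np.array(w["tvec"]).ravel()
print("cam in tool",(np.array(s["ee_rot"]).T@(C-s["ee_pos"])).round(4), "axis",(np.array(s["ee_rot"]).T@R[2]).round(3)); print(np.round(s["ee_pos"],4),np.round(s["qpos"],1), np.degrees(np.arctan2(s["ee_rot"][1][1],s["ee_rot"][0][1])))
```

```text
cam in tool [ 0.0787 -0.002  -0.1576] axis [-0.294 -0.001  0.956]
[ 0.524  -0.1561  0.2265] [-11.3  18.6  29.4 102.9 -10.3  61.2 119. ] 97.2075772084636
```

>>> drive_tool(
  commands=[
    {"travel": [0.027, -0.022, -0.12], "rot": [0, 0, 0.01]},
    {"travel": [0, 0, -0.17]},
    {"travel": [0, 0, -0.17]},
    {"travel": [0, 0, -0.12]},
    {"travel": [0, 0, -0.05]},
  ],
)

```text
invalid input at $.commands[1]: expected keys travel, rot
```

>>> drive_tool(
  commands=[
    {"travel": [0, 0, -0.05]},
    {"travel": [0, 0, -0.035]},
    {"travel": [0, 0, 0]},
  ],
)

```text
invalid input at $.commands[0]: expected keys travel, rot
```

>>> drive_tool(
  commands=[
    {"travel": [0.027, -0.022, -0.12], "rot": [0, 0, 0.01]},
    {"travel": [0, 0, -0.17], "rot": [0, 0, 0]},
    {"travel": [0, 0, -0.17], "rot": [0, 0, 0]},
    {"travel": [0, 0, -0.12], "rot": [0, 0, 0]},
    {"travel": [0, 0, -0.05], "rot": [0, 0, 0]},
  ],
)

```text
t: 3.9
ee_pos: [0.5311, -0.1598, 0.0361]
ee_rot: [[-0.991, -0.135, -0.003], [-0.135, 0.991, 0.001], [0.003, 0.002, -1.0]]
contact_force: [1.1, 0.1, 0.7]
opening: 0.0919
finger_force: 0.0
```

>>> drive_tool(
  commands=[
    {"travel": [0, 0, -0.05], "rot": [0, 0, 0]},
    {"travel": [0, 0, -0.035], "rot": [0, 0, 0]},
    {"travel": [0, 0, 0], "rot": [0, 0, 0]},
  ],
)

```text
t: 4.28
ee_pos: [0.5323, -0.1618, 0.0122]
ee_rot: [[-0.991, -0.133, -0.0], [-0.133, 0.991, 0.0], [0.0, 0.0, -1.0]]
contact_force: [0.5, 0.9, 0.5]
opening: 0.0918
finger_force: 0.0
```

Close.

>>> drive_tool(
  commands=[
    {"travel": [0, 0, 0], "rot": [0, 0, 0]},
    {"travel": [0, 0, 0], "rot": [0, 0, 0]},
    {"travel": [0, 0, 0], "rot": [0, 0, 0]},
    {"travel": [0, 0, 0], "rot": [0, 0, 0]},
    {"travel": [0, 0, 0], "rot": [0, 0, 0]},
  ],
  jaw=1,
)

```text
t: 4.9
ee_pos: [0.5325, -0.162, 0.0125]
ee_rot: [[-0.991, -0.133, 0.0], [-0.133, 0.991, -0.0], [-0.0, -0.0, -1.0]]
contact_force: [-0.0, -0.6, 3.8]
opening: 0.0599
finger_force: 30.0
```

>>> drive_tool(
  commands=[
    {"travel": [0, 0, 0], "rot": [0, 0, 0]},
    {"travel": [0, 0, 0], "rot": [0, 0, 0]},
    {"travel": [0, 0, 0], "rot": [0, 0, 0]},
  ],
)

```text
t: 5.28
ee_pos: [0.5325, -0.162, 0.0125]
ee_rot: [[-0.991, -0.133, 0.0], [-0.133, 0.991, -0.0], [-0.0, -0.0, -1.0]]
contact_force: [-1.0, 0.7, 5.5]
opening: 0.06
finger_force: 30.0
```

>>> drive_tool(
  commands=[
    {"travel": [0, 0, 0.03], "rot": [0, 0, 0]},
    {"travel": [0, 0, 0.11], "rot": [0, 0, 0]},
    {"travel": [0, 0, 0.17], "rot": [0, 0, 0]},
    {"travel": [0, 0, 0.17], "rot": [0, 0, 0]},
    {"travel": [0, 0, 0.08], "rot": [0, 0, 0]},
  ],
)

```text
t: 5.9
ee_pos: [0.5329, -0.1623, 0.1832]
ee_rot: [[-0.991, -0.132, 0.003], [-0.132, 0.991, -0.0], [-0.003, -0.001, -1.0]]
contact_force: [0.8, 0.3, -1.9]
opening: 0.0601
finger_force: 30.0
```

>>> drive_tool(
  commands=[
    {"travel": [0.004, 0.1, 0], "rot": [0, 0, 0.08]},
    {"travel": [0.004, 0.15, 0], "rot": [0, 0, 0.1]},
    {"travel": [0.004, 0.15, 0], "rot": [0, 0, 0.1]},
    {"travel": [0.004, 0.15, 0], "rot": [0, 0, 0.1]},
    {"travel": [0.004, 0.15, 0], "rot": [0, 0, 0.1]},
  ],
)

```text
t: 6.52
ee_pos: [0.5377, 0.0495, 0.1804]
ee_rot: [[-0.931, -0.366, -0.001], [-0.366, 0.931, -0.0], [0.001, 0.0, -1.0]]
contact_force: [0.9, 0.5, -1.7]
opening: 0.0597
finger_force: 30.0
```

>>> drive_tool(
  commands=[
    {"travel": [0.004, 0.15, 0], "rot": [0, 0, 0.1]},
    {"travel": [0.004, 0.15, 0], "rot": [0, 0, 0.1]},
    {"travel": [0.002, 0.15, 0], "rot": [0, 0, 0.08]},
    {"travel": [0, 0.1, 0], "rot": [0, 0, 0.03]},
    {"travel": [0, 0, 0], "rot": [0, 0, 0]},
  ],
)

```text
t: 7.15
ee_pos: [0.5405, 0.2159, 0.1799]
ee_rot: [[-0.862, -0.507, -0.001], [-0.507, 0.862, 0.0], [0.001, 0.001, -1.0]]
contact_force: [0.5, -0.2, -2.3]
opening: 0.0598
finger_force: 30.0
```

Run:
```python
from h import *
s=observe(); print({k:np.round(s[k],4).tolist() for k in("t","ee_pos","ee_rot","contact_force","opening","finger_force","qpos")})
b=cams.capture("scene"); save(b,"s2.png"); a=cams.capture("top")
o,yaw=(.5241,.2043),np.radians(210.3)
for n,W in(("scene",cloud(b)),("top",cloud(a))):
    L=loc(W.reshape(-1,3),o,yaw); L=L[np.isfinite(L[:,0])]
    f=box(L,[.045,-.038,.06],[.065,.038,.108]); print(n,"face",len(f),np.median(f,0).round(4) if len(f) else 0)
    m=[x for x in masks_of("new_piece",b if n=="scene" else a)]
    for x in m:
        q=W[x["region"]]; q=q[np.isfinite(q[:,0])]; q=loc(q,o,yaw); print(x["p"],x["uv"],len(q),np.median(q,0).round(3))
```

```text
{'t': 7.15, 'ee_pos': [0.5405, 0.2159, 0.1799], 'ee_rot': [[-0.8619, -0.5071, -0.0008], [-0.5071, 0.8619, 0.0004], [0.0005, 0.0008, -1.0]], 'contact_force': [0.5452, -0.2043, -2.3307], 'opening': 0.0598, 'finger_force': 29.9995, 'qpos': [-40.3594, 23.7679, 18.5216, 100.8503, -8.8479, 56.8349, 102.0278]}
scene face 463 [0.0548 0.001  0.0839]
0.96 [309.8, 266.1] 1511 [0.046 0.234 0.045]
0.88 [305.7, 212.5] 1188 [0.23  0.161 0.041]
0.82 [236.6, 313.3] 1793 [-0.045  0.428  0.046]
0.75 [432.2, 198.6] 1292 [-0.056  0.012  0.206]
top face 0 0
0.77 [372.3, 169.9] 796 [-0.014  0.421  0.049]
0.7 [240.4, 245.6] 274 [0.026 0.007 0.214]
0.65 [326.3, 227.9] 804 [0.067 0.218 0.049]
0.6 [342.0, 295.4] 855 [0.249 0.153 0.049]
0.56 [419.5, 314.8] 793 [0.431 0.338 0.006]
```

View pics/s2.png

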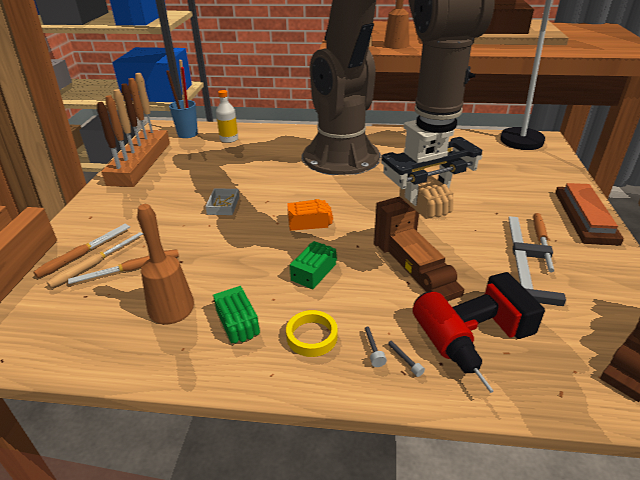

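The picture shows the piece held at (435,200), level, toes outward and heel towards the head, above the seat at (420,255). I'll shift it 1.7 mm sideways and descend.

>>> drive_tool(
  commands=[
    {"travel": [0.003, -0.005, -0.1], "rot": [0, 0, 0]},
    {"travel": [0, 0, -0.12], "rot": [0, 0, 0]},
    {"travel": [0, 0, -0.1], "rot": [0, 0, 0]},
    {"travel": [0, 0, -0.045], "rot": [0, 0, 0]},
    {"travel": [0, 0, -0.01], "rot": [0, 0, 0]},
  ],
)

```text
t: 7.98
ee_pos: [0.5423, 0.2107, 0.0675]
ee_rot: [[-0.864, -0.503, -0.001], [-0.503, 0.864, -0.001], [0.001, -0.0, -1.0]]
contact_force: [-0.3, -0.1, -2.7]
opening: 0.0601
finger_force: 30.0
```

>>> drive_tool(
  commands=[
    {"travel": [0, 0, 0], "rot": [0, 0, 0]},
    {"travel": [0, 0, 0], "rot": [0, 0, 0]},
  ],
)

```text
t: 8.22
ee_pos: [0.5429, 0.2119, 0.0688]
ee_rot: [[-0.864, -0.504, 0.002], [-0.504, 0.864, 0.001], [-0.002, -0.0, -1.0]]
contact_force: [0.6, -0.7, -1.3]
opening: 0.0599
finger_force: 30.0
```

```bash
cat >> h.py <<'E'
def rep():
    s=observe(); o=np.array([.5241,.2043]); X=np.array([-.8634,-.5045]); Y=np.array([.5045,-.8634])
    d=s["ee_pos"][:2]-o; f=np.array(s["contact_force"]); r=np.array(s["ee_rot"])
    print("t",round(s["t"],2),"brk x,y",(d@X).round(4),(d@Y).round(4),"z",round(s["ee_pos"][2],4),"F along,across,z",(f[:2]@X).round(1),(f[:2]@Y).round(1),f[2].round(1),"yaw y",np.degrees(np.arctan2(r[1,1],r[0,1])).round(2),"zax",r[:,2].round(4),"tq",np.round(s["wrist_torque"],2))
E
python3 - <<'E'
from h import *
rep()
b=cams.capture("scene"); a=cams.capture("top")
cv2.imwrite("pics/s3.png",cv2.resize(b["color"][150:300,340:520],(720,600),interpolation=cv2.INTER_CUBIC)[:,:,::-1])
E
```

```text
t 8.22 brk x,y -0.0201 0.003 z 0.0688 F along,across,z -0.2 1.0 -1.3 yaw y 120.25 zax [ 1.6e-03  9.0e-04 -1.0e+00] tq [0.08 0.05 0.  ]
```

View pics/s3.png

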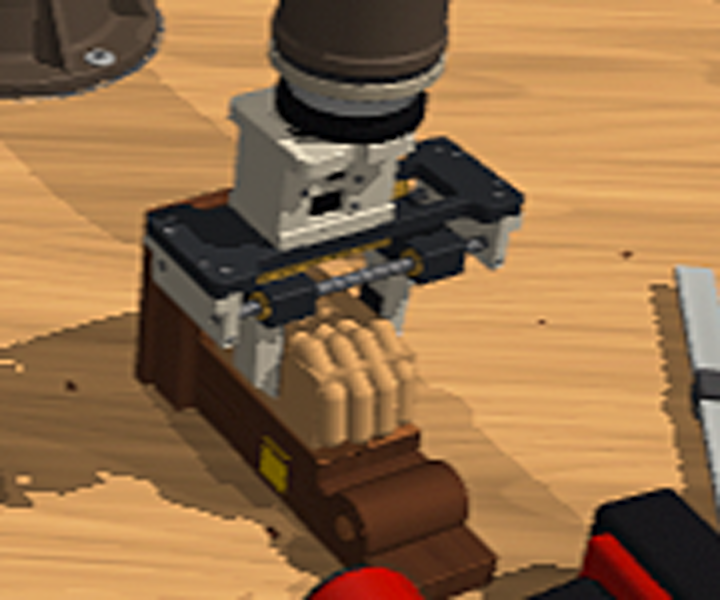

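The crop shows the piece level just above the seat, with its toes at (355,390) and the head behind the gripper at (160,300). It sits a few mm to one side, so I'll correct that, lower it and measure.

>>> drive_tool(
  commands=[
    {"travel": [-0.005, 0.009, -0.008], "rot": [0, 0, 0]},
    {"travel": [0, 0, -0.007], "rot": [0, 0, 0]},
    {"travel": [0, 0, 0], "rot": [0, 0, 0]},
    {"travel": [0, 0, 0], "rot": [0, 0, 0]},
  ],
)

```text
t: 8.82
ee_pos: [0.5407, 0.2142, 0.0632]
ee_rot: [[-0.864, -0.504, -0.0], [-0.504, 0.864, -0.0], [0.0, -0.0, -1.0]]
contact_force: [0.3, -0.0, -1.7]
opening: 0.0598
finger_force: 30.0
```

Run:
```python
from h import *
rep()
b=cams.capture("scene"); a=cams.capture("top"); w=cams.capture("wrist")
o,yaw=(.5241,.2043),np.radians(210.3)
for n,W in(("scene",cloud(b)),("top",cloud(a)),("wrist",fcloud(w))):
    L=loc(W.reshape(-1,3),o,yaw); L=L[np.isfinite(L[:,0])]
    q=box(L,[-.095,-.05,.07],[-.045,.05,.112]); 
    if len(q)>20: print(n,"toes",len(q),np.percentile(q,[1,50,99],axis=0).round(4).tolist())
    s=box(L,[-.145,-.05,.02],[-.088,.05,.052]); print(" scroll",len(s),np.percentile(s[:,1],[1,99]).round(4) if len(s) else 0)
    h=box(L,[.05,-.07,.108],[.1,.07,.126]); print(" head",len(h),np.percentile(h[:,1],[1,99]).round(4) if len(h) else 0)
```

```text
t 8.82 brk x,y -0.0193 -0.0002 z 0.0632 F along,across,z -0.2 0.2 -1.7 yaw y 120.26 zax [-1.e-04 -1.e-04 -1.e+00] tq [0.11 0.03 0.04]
scene toes 579 [[-0.0778, -0.0277, 0.0708], [-0.0638, 0.0084, 0.0916], [-0.0457, 0.0319, 0.1061]]
 scroll 662 [-0.0332  0.0331]
 head 99 [-0.0052  0.0523]
 scroll 32 [0.0234 0.0327]
 head 527 [-0.0476  0.0461]
 scroll 0 0
 head 45090 [-0.0469  0.0452]
```

>>> drive_tool(
  commands=[
    {"travel": [-0.002, 0.003, -0.002], "rot": [0, 0, 0]},
    {"travel": [0, 0, -0.001], "rot": [0, 0, 0]},
    {"travel": [0, 0, 0], "rot": [0, 0, 0]},
    {"travel": [0, 0, 0], "rot": [0, 0, 0]},
  ],
)

```text
t: 9.48
ee_pos: [0.54, 0.2153, 0.0625]
ee_rot: [[-0.864, -0.504, -0.0], [-0.504, 0.864, 0.0], [-0.0, 0.0, -1.0]]
contact_force: [-1.7, 0.7, 2.3]
opening: 0.0598
finger_force: 30.0
```

```bash
python3 -c "
from h import *
rep()"
```

```text
t 9.47 brk x,y -0.0193 -0.0015 z 0.0625 F along,across,z 1.1 -1.5 2.3 yaw y 120.26 zax [-0.e+00  3.e-04 -1.e+00] tq [ 0.07  0.41 -0.03]
```

The piece is seated with about 4 N. Sliding towards the head.

>>> drive_tool(
  commands=[
    {"travel": [-0.0086, -0.005, 0], "rot": [0, 0, 0]},
    {"travel": [-0.0086, -0.005, 0], "rot": [0, 0, 0]},
    {"travel": [-0.0086, -0.005, 0], "rot": [0, 0, 0]},
    {"travel": [-0.0086, -0.005, 0], "rot": [0, 0, 0]},
    {"travel": [-0.0058, -0.0034, 0], "rot": [0, 0, 0]},
  ],
)

```text
t: 10.1
ee_pos: [0.5281, 0.2082, 0.0625]
ee_rot: [[-0.864, -0.504, 0.001], [-0.504, 0.864, 0.0], [-0.001, -0.0, -1.0]]
contact_force: [2.0, 0.7, 1.1]
opening: 0.0595
finger_force: 30.0
```

>>> drive_tool(
  commands=[
    {"travel": [0, 0, 0], "rot": [0, 0, 0]},
    {"travel": [0, 0, 0], "rot": [0, 0, 0]},
  ],
)

```text
t: 10.35
ee_pos: [0.5279, 0.2081, 0.0625]
ee_rot: [[-0.864, -0.504, -0.0], [-0.504, 0.864, -0.0], [0.0, 0.0, -1.0]]
contact_force: [-0.5, -0.9, 5.4]
opening: 0.0597
finger_force: 30.0
```

```bash
python3 -c "
from h import *
rep()"
```

```text
t 10.35 brk x,y -0.0052 -0.0013 z 0.0625 F along,across,z 0.8 0.5 5.4 yaw y 120.26 zax [-2.e-04 -0.e+00 -1.e+00] tq [ 0.  0. -0.]
```

>>> drive_tool(
  commands=[
    {"travel": [-0.0029, -0.0017, 0], "rot": [0, 0, 0]},
    {"travel": [-0.0029, -0.0017, 0], "rot": [0, 0, 0]},
    {"travel": [-0.0029, -0.0017, 0], "rot": [0, 0, 0]},
    {"travel": [0, 0, 0], "rot": [0, 0, 0]},
  ],
)

```text
t: 10.85
ee_pos: [0.5256, 0.2068, 0.0625]
ee_rot: [[-0.864, -0.504, 0.0], [-0.504, 0.864, 0.0], [-0.001, -0.0, -1.0]]
contact_force: [2.6, 2.6, 4.8]
opening: 0.0598
finger_force: 30.0
```

```bash
python3 -c "
from h import *
rep()"
```

```text
t 10.85 brk x,y -0.0025 -0.0013 z 0.0625 F along,across,z -3.5 -0.9 4.8 yaw y 120.26 zax [ 5.e-04  3.e-04 -1.e+00] tq [ 0.24 -0.52  0.07]
```

>>> drive_tool(
  commands=[
    {"travel": [-0.0029, -0.0017, 0], "rot": [0, 0, 0]},
    {"travel": [0, 0, 0], "rot": [0, 0, 0]},
    {"travel": [0, 0, 0], "rot": [0, 0, 0]},
  ],
)

```text
t: 11.22
ee_pos: [0.5247, 0.2062, 0.0625]
ee_rot: [[-0.864, -0.504, 0.0], [-0.504, 0.864, 0.0], [-0.0, -0.0, -1.0]]
contact_force: [2.8, 0.7, 5.6]
opening: 0.0597
finger_force: 30.0
```

```bash
python3 -c "
from h import *
rep()"
```

```text
t 11.22 brk x,y -0.0015 -0.0013 z 0.0625 F along,across,z -2.8 0.8 5.6 yaw y 120.26 zax [ 3.e-04  2.e-04 -1.e+00] tq [ 0.3  -0.55  0.02]
```

>>> drive_tool(
  commands=[
    {"travel": [-0.0029, -0.0017, 0], "rot": [0, 0, 0]},
    {"travel": [0, 0, 0], "rot": [0, 0, 0]},
    {"travel": [0, 0, 0], "rot": [0, 0, 0]},
  ],
)

```text
t: 11.6
ee_pos: [0.5242, 0.2059, 0.0625]
ee_rot: [[-0.864, -0.504, 0.001], [-0.504, 0.864, 0.0], [-0.001, -0.0, -1.0]]
contact_force: [4.0, 2.3, 4.6]
opening: 0.0601
finger_force: 30.0
```

```bash
python3 -c "
from h import *
rep()"
```

```text
t 11.6 brk x,y -0.0009 -0.0014 z 0.0625 F along,across,z -4.7 0.0 4.6 yaw y 120.28 zax [ 1.e-03  5.e-04 -1.e+00] tq [ 0.55 -0.85  0.12]
```

>>> drive_tool(
  commands=[
    {"travel": [-0.0029, -0.0017, 0], "rot": [0, 0, 0]},
    {"travel": [0, 0, 0], "rot": [0, 0, 0]},
    {"travel": [0, 0, 0], "rot": [0, 0, 0]},
  ],
)

```text
t: 11.98
ee_pos: [0.5242, 0.206, 0.0626]
ee_rot: [[-0.863, -0.505, 0.003], [-0.505, 0.863, 0.001], [-0.003, -0.0, -1.0]]
contact_force: [7.9, 4.8, 0.6]
opening: 0.0601
finger_force: 30.0
```

```bash
python3 -c "
from h import *
rep()"
```

```text
t 11.97 brk x,y -0.0009 -0.0014 z 0.0626 F along,across,z -9.3 -0.1 0.6 yaw y 120.3 zax [ 0.0027  0.0011 -1.    ] tq [ 0.92 -1.42  0.28]
```

>>> drive_tool(
  commands=[
    {"travel": [-0.002, -0.0012, 0], "rot": [0, 0, 0]},
    {"travel": [0, 0, 0], "rot": [0, 0, 0]},
    {"travel": [0, 0, 0], "rot": [0, 0, 0]},
    {"travel": [0, 0, 0], "rot": [0, 0, 0]},
  ],
)

```text
t: 12.48
ee_pos: [0.5242, 0.206, 0.0627]
ee_rot: [[-0.863, -0.505, 0.004], [-0.505, 0.863, 0.002], [-0.004, -0.001, -1.0]]
contact_force: [8.4, 5.6, -2.1]
opening: 0.0602
finger_force: 30.0
```

Run:
```python
from h import *
rep()
b=cams.capture("scene"); rep(); 
cv2.imwrite("pics/s4.png",cv2.resize(b["color"][150:300,340:520],(720,600),interpolation=cv2.INTER_CUBIC)[:,:,::-1])
o,yaw=(.5241,.2043),np.radians(210.3)
L=loc(cloud(b).reshape(-1,3),o,yaw); L=L[np.isfinite(L[:,0])]
q=box(L,[-.075,-.05,.056],[-.035,.05,.112]); print(np.percentile(q,[1,50,99],axis=0).round(4).tolist())
```

```text
t 12.47 brk x,y -0.0009 -0.0014 z 0.0627 F along,across,z -10.0 -0.6 -2.1 yaw y 120.31 zax [ 0.0038  0.0016 -1.    ] tq [ 1.08 -1.81  0.25]
t 12.53 brk x,y -0.0009 -0.0014 z 0.0626 F along,across,z -10.6 0.5 -1.8 yaw y 120.31 zax [ 0.0038  0.0015 -1.    ] tq [ 1.1  -1.81  0.26]
[[-0.0613, -0.0289, 0.0577], [-0.0509, 0.0065, 0.0846], [-0.0353, 0.0307, 0.1023]]
```

View pics/s4.png

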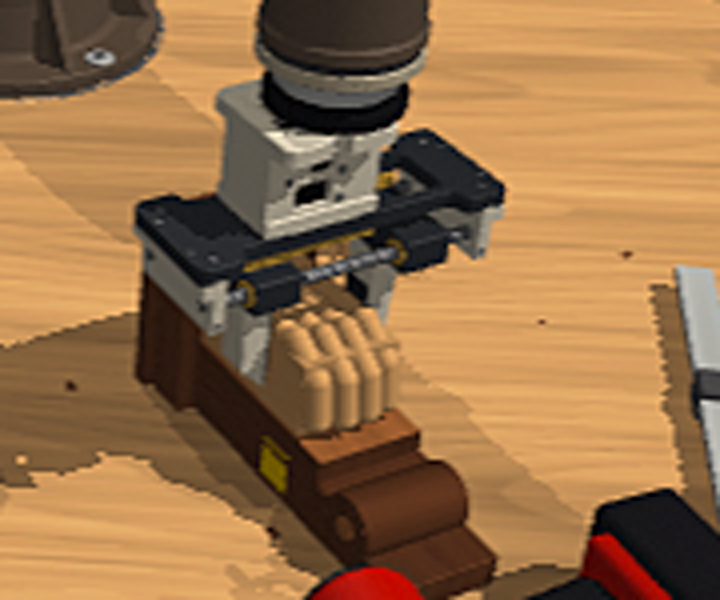

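The piece is home: its toe end measures -61.3 mm and it's sitting flat, toes at (340,380). I'll add a touch more forward push and a little down, then hold.

>>> drive_tool(
  commands=[
    {"travel": [-0.0012, -0.0007, -0.0015], "rot": [0, 0, 0]},
    {"travel": [0, 0, 0], "rot": [0, 0, 0]},
    {"travel": [0, 0, 0], "rot": [0, 0, 0]},
    {"travel": [0, 0, 0], "rot": [0, 0, 0]},
    {"travel": [0, 0, 0], "rot": [0, 0, 0]},
  ],
)

```text
t: 13.15
ee_pos: [0.5241, 0.206, 0.0626]
ee_rot: [[-0.863, -0.505, 0.004], [-0.505, 0.863, 0.002], [-0.005, -0.0, -1.0]]
contact_force: [8.6, 5.0, 3.4]
opening: 0.0599
finger_force: 30.0
```

```bash
python3 -c "
from h import *
rep()"
```

```text
t 13.15 brk x,y -0.0009 -0.0014 z 0.0626 F along,across,z -9.9 -0.0 3.4 yaw y 120.31 zax [ 0.0044  0.002  -1.    ] tq [ 1.09 -1.66  0.25]
```

>>> drive_tool(
  commands=[
    {"travel": [-0.0023, -0.0013, 0], "rot": [0, 0, 0]},
    {"travel": [0, 0, 0], "rot": [0, 0, 0]},
    {"travel": [0, 0, 0], "rot": [0, 0, 0]},
    {"travel": [0, 0, 0], "rot": [0, 0, 0]},
    {"travel": [0, 0, 0], "rot": [0, 0, 0]},
  ],
)

```text
t: 13.78
ee_pos: [0.5241, 0.2061, 0.0627]
ee_rot: [[-0.863, -0.505, 0.006], [-0.505, 0.863, 0.003], [-0.006, -0.001, -1.0]]
contact_force: [11.6, 6.4, 0.9]
opening: 0.0601
finger_force: 30.0
```

```bash
python3 -c "
from h import *
rep()"
```

```text
t 13.78 brk x,y -0.0009 -0.0015 z 0.0627 F along,across,z -13.3 0.4 0.9 yaw y 120.33 zax [ 0.0058  0.0026 -1.    ] tq [ 1.31 -2.11  0.34]
```

About 13 N total, so roughly 12 N reaches the head. Holding for about 4 s.

>>> drive_tool(
  commands=[
    {"travel": [0, 0, 0], "rot": [0, 0, 0]},
    {"travel": [0, 0, 0], "rot": [0, 0, 0]},
    {"travel": [0, 0, 0], "rot": [0, 0, 0]},
    {"travel": [0, 0, 0], "rot": [0, 0, 0]},
    {"travel": [0, 0, 0], "rot": [0, 0, 0]},
  ],
)

```text
t: 14.4
ee_pos: [0.5242, 0.206, 0.0627]
ee_rot: [[-0.863, -0.505, 0.006], [-0.505, 0.863, 0.003], [-0.006, -0.001, -1.0]]
contact_force: [11.4, 6.2, -0.0]
opening: 0.0599
finger_force: 30.0
```

>>> drive_tool(
  commands=[
    {"travel": [0, 0, 0], "rot": [0, 0, 0]},
    {"travel": [0, 0, 0], "rot": [0, 0, 0]},
    {"travel": [0, 0, 0], "rot": [0, 0, 0]},
    {"travel": [0, 0, 0], "rot": [0, 0, 0]},
    {"travel": [0, 0, 0], "rot": [0, 0, 0]},
  ],
)

```text
t: 15.02
ee_pos: [0.5242, 0.206, 0.0627]
ee_rot: [[-0.863, -0.505, 0.006], [-0.505, 0.863, 0.003], [-0.006, -0.001, -1.0]]
contact_force: [11.1, 6.0, 0.9]
opening: 0.0598
finger_force: 30.0
```

>>> drive_tool(
  commands=[
    {"travel": [0, 0, 0], "rot": [0, 0, 0]},
    {"travel": [0, 0, 0], "rot": [0, 0, 0]},
    {"travel": [0, 0, 0], "rot": [0, 0, 0]},
    {"travel": [0, 0, 0], "rot": [0, 0, 0]},
    {"travel": [0, 0, 0], "rot": [0, 0, 0]},
  ],
)

```text
t: 15.65
ee_pos: [0.5241, 0.206, 0.0627]
ee_rot: [[-0.863, -0.505, 0.006], [-0.505, 0.863, 0.003], [-0.006, -0.001, -1.0]]
contact_force: [10.8, 6.4, 0.2]
opening: 0.0597
finger_force: 30.0
```

>>> drive_tool(
  commands=[
    {"travel": [0, 0, 0], "rot": [0, 0, 0]},
    {"travel": [0, 0, 0], "rot": [0, 0, 0]},
    {"travel": [0, 0, 0], "rot": [0, 0, 0]},
    {"travel": [0, 0, 0], "rot": [0, 0, 0]},
    {"travel": [0, 0, 0], "rot": [0, 0, 0]},
  ],
)

```text
t: 16.27
ee_pos: [0.5241, 0.206, 0.0627]
ee_rot: [[-0.863, -0.505, 0.006], [-0.505, 0.863, 0.003], [-0.006, -0.001, -1.0]]
contact_force: [11.9, 5.2, 0.2]
opening: 0.0601
finger_force: 30.0
```

>>> drive_tool(
  commands=[
    {"travel": [0, 0, 0], "rot": [0, 0, 0]},
    {"travel": [0, 0, 0], "rot": [0, 0, 0]},
    {"travel": [0, 0, 0], "rot": [0, 0, 0]},
    {"travel": [0, 0, 0], "rot": [0, 0, 0]},
    {"travel": [0, 0, 0], "rot": [0, 0, 0]},
  ],
)

```text
t: 16.9
ee_pos: [0.5241, 0.206, 0.0627]
ee_rot: [[-0.863, -0.505, 0.006], [-0.505, 0.863, 0.003], [-0.006, -0.001, -1.0]]
contact_force: [11.3, 7.4, -0.1]
opening: 0.0597
finger_force: 30.0
```

>>> drive_tool(
  commands=[
    {"travel": [0, 0, 0], "rot": [0, 0, 0]},
    {"travel": [0, 0, 0], "rot": [0, 0, 0]},
    {"travel": [0, 0, 0], "rot": [0, 0, 0]},
    {"travel": [0, 0, 0], "rot": [0, 0, 0]},
    {"travel": [0, 0, 0], "rot": [0, 0, 0]},
  ],
)

```text
t: 17.52
ee_pos: [0.5241, 0.206, 0.0627]
ee_rot: [[-0.863, -0.505, 0.006], [-0.505, 0.863, 0.003], [-0.006, -0.001, -1.0]]
contact_force: [11.7, 7.2, -0.0]
opening: 0.0599
finger_force: 30.0
```

```bash
python3 -c "
from h import *
rep(); b=cams.capture('scene'); rep()
L=loc(cloud(b).reshape(-1,3),(.5241,.2043),np.radians(210.3)); L=L[np.isfinite(L[:,0])]
q=box(L,[-.075,-.05,.056],[-.035,.05,.112]); print(np.percentile(q,[1,50,99],axis=0).round(4).tolist())"
```

```text
t 17.52 brk x,y -0.0009 -0.0015 z 0.0627 F along,across,z -13.7 -0.3 -0.0 yaw y 120.33 zax [ 0.0058  0.0026 -1.    ] tq [ 1.3  -2.19  0.36]
t 17.57 brk x,y -0.0009 -0.0015 z 0.0627 F along,across,z -12.6 -0.7 -0.2 yaw y 120.33 zax [ 0.0058  0.0026 -1.    ] tq [ 1.36 -2.12  0.31]
[[-0.0613, -0.0286, 0.0577], [-0.051, 0.0074, 0.085], [-0.0355, 0.0305, 0.102]]
```

The push has held steady at about 13 N for 3.7 s with the piece at rest, so I'm handing in.

```bash
python3 -c "
from plant import sign_off
print(sign_off())"
```

```text
the job is handed in; nothing more can be done
None
```

The pale paw piece is on the seat with its heel against the head, held there with a steady push of about 12–13 N for nearly 4 s, and I handed the job in at about 17.6 s with the arm still gripping and pushing.

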